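Pin the bridge-blank clamshell jig and hold it shut

TASK

Swing the blue jaw of the clamshell jig fully shut on the bridge blank, then take the longest of the three brass-headed pins from the rack and push it down through the lined-up holes until its head sits on the jig. Then let go of the pin, grip the two jaws between the fingers and finish while holding them firmly squeezed together; leave the two shorter pins in the rack and everything else on the bench where it is.

Things in the scene. Friction and masses are not known exactly. Their poses are not given: they have to be found in the camera images.
- jig: Clamshell jig screwed to the bench: plywood base 215 x 100 x 10 mm; origin under its middle at bench level. x runs along the jaws, from the free end with the pin holes (nearer the robot) to the vertical hinge post (radius 11, 80 mm tall) at x=+85, y=0. Jaw tops at 70 mm. Shut, the jaws' plain outer faces lie at y=-28 and y=+28 (56 mm apart, x=-55 to +70), clear to grip from above.
- jaw (a joint): blue swinging jaw, its angle about the hinge post: 0 = shut on the blank (hard stop); grows to 1.2 rad as its free end swings to the jig's +y side; starts at 0.45 to 0.95. Stiff: 2 to 5 N at jaw_push moves it; stays where left. Shut, it fills y=+4 to +28, x=-58 to +70 of the jig, height 10-70 mm, plus a tongue with a hole at its free end, x=-102 to -60, y=-14 to +28, height 36-54.
- jaw_push (a point): point on the outer (+y) face of the blue swinging jaw, 125 mm from the hinge line measured along the jaw, 60 mm above the bench (10 mm below the jaw top): push it shut here with the tips of the closed fingers, so that the wider part of the fingers stays above the jaw
- fixed_jaw: pale wooden fixed jaw, frame identical to jig: fills y=-28 to -4, x=-60 to +74, height 10-70 mm; the dark bridge blank (y=-4 to +4) stays fixed on its face. At the free end (x=-102 to -60) two aluminium fork plates, heights 12-30 and 60-78, y=-28 to +14, joined by a web at y=-38 to -28. Fork and tongue have upright chamfered 13 mm through holes, in line at x=-80, y=0 when shut.
- hole (a point): centre of the pin hole at the top face of the upper fork plate, 78 mm above the bench
- jaw_hole (a point): centre of the hole at the top face of the blue tongue, 54 mm above the bench; lies under hole when the jaw is shut
- jaw_mid (a point): middle of the shut jaw pair, on the jaw tops 70 mm above the bench: straddle here, fingers closing along the jig's y, to squeeze both jaws
- rack: dark wooden pin rack, fixed, 55 x 170 x 32 mm, origin under its centre; three 12 mm blind holes 26 mm deep in a row along its y axis at y = -56, 0, +56 mm
- pin_long: Pin standing in one of the three rack holes (order varies), tip 6 mm above the bench. Origin at the centre of the tip, z up the pin. Steel shaft 10 mm diameter with 4 mm tapered tip; round brass head 16 mm diameter, 30 mm tall, on top. Shaft 64 mm, 94 mm overall. The longest, its head stands highest. Seated in the jig, the head rests on the upper fork plate, tip 14 mm above the bench.
- pin_mid: Pin standing in one of the three rack holes (order varies), tip 6 mm above the bench. Origin at the centre of the tip, z up the pin. Steel shaft 10 mm diameter with 4 mm tapered tip; round brass head 16 mm diameter, 30 mm tall, on top. Shaft 46 mm, 76 mm overall. Too short; stays in the rack.
- pin_short: Pin standing in one of the three rack holes (order varies), tip 6 mm above the bench. Origin at the centre of the tip, z up the pin. Steel shaft 10 mm diameter with 4 mm tapered tip; round brass head 16 mm diameter, 30 mm tall, on top. Shaft 30 mm, 60 mm overall. Too short; stays in the rack.
- screwdriver: Bystander: loose screwdriver, green handle, 190 mm long, lying. Origin: near its middle, lies along its own x axis.
- hammer: Bystander: loose hammer, 260 mm long, lying. Origin: near its middle, lies along its own x axis.
- tuner_a: Bystander: loose guitar tuning machine, steel with a white button, about 60 x 26 x 34 mm. Origin: centre of its underside.
- tuner_b: Bystander: second loose tuning machine, same as tuner_a. Origin: centre of its underside.
- glue: Bystander: closed yellow glue bottle, 50 mm diameter, 130 mm tall, standing. Origin: centre of its underside.
- tin: Bystander: small open steel bowl, 70 mm wide, 45 mm tall. Origin: centre of its underside.
Not all that is in view belongs to the job. What is shaped like the pin_long but green or pink is not meant.

How it is judged:
By the outcome, as a careful person would: the job done as asked, in the order asked, and still so for the second after the job is handed in, while the arm keeps its last pose, push and grip.
It also fails if it takes over 61 s, if anything falls off the work surface, if the arm or the gripper's body presses on something with over 40 N, if the wrist force passes 120 N, or if a joint passes its speed limit or range.

ROBOT

A 6-joint arm with a two-finger parallel gripper is mounted at the origin on the work surface. World frame = base frame: x ahead of the robot, y to its left, z up, the work surface at z = 0. Lengths are in m, angles in degrees, forces in N, time in s.
With the tool pointing down it reaches from about 0.275 to 0.725 m from the base axis. Payload 15.9 kg.
Tool frame: the origin (TCP) lies midway between the tips of the shut fingers; the grasp point (between the pads) lies 19 mm behind it (r.pinch_z is the distance from the TCP to the grasp point, in m); z points along the fingers, y is the line along which they close (so a half turn about z gives the same grasp; the last joint's range is limited). The gripper opens to 85 mm and grips with 20 to 120 N. Pads are 22 mm wide; open, the fingers measure 114 mm over their backs; the gripper's body (76 mm by 85 mm) begins 54 mm behind the grasp point. The pads swing forward as they close: fully open they stand 13 mm farther back than shut.
Start: joints at [75.745, 12.198, -1.971, 75.831, 0, 90], TCP at [0.123, 0.485, 0.231] pointing down, gripper open.
Joint ranges: [-170.91, 170.91], [-42.67, 98.43], [-65.05, 77.54], [-120.47, 116.71], [-90, 82.35], [-180, 180]. Speed limits (degrees/s): [108.29, 108.29, 136.94, 147.25, 180, 180].

INTERFACE

Orientations are given as [roll, pitch, yaw] about the fixed x, y, z axes, in that order (R = Rz(yaw) Ry(pitch) Rx(roll)).
In Python, from bench import r, optics, job gives the robot as it stands. The module is installed in compiled form; this text tells all that it offers.
- The arm moves only by the tool play_rows, never from a script. Its argument "deltas" is a list of rows, each a list of 7 numbers: the opening, from 0 (shut) to 1 (fully open), then the shift along the tool's x, y, z in m, then the turn, a rotation vector about the tool's x, y, z in rad. A call has 1 to 20 rows; each row is the pose to reach, as a shift and turn from the pose commanded when the call began, along the tool's axes at that moment; what a row does not reach only later rows make up. A row lasts 1/10 s, in which the tool goes at most 50 mm and 8.59 degrees, less where a joint would pass 70% of its speed; a pose out of reach is approached as far as the arm can. A call with a gripper value outside its range is refused whole. The fingers move at their own pace and stop on an object; "force" is the grip in N (left out, the last holds). Time passes only in rows, so rows that repeat a pose let the fingers close. It gives the time, the measured TCP pose, the force, the opening and the grip force at its end, in the units of the state.
- r.get_obs(): the state, without advancing time (a new reading comes with each control period).
- optics.grab_frame(name): name is "scene" or "top" or "wrist"; returns the picture (420x560x3 uint8, blue, green, red); there is no depth.
- optics.camera_info(name): a dict with "camera_matrix" (3x3 intrinsics, pixels), "view" (4x4, takes a point from world to camera coordinates). Camera axes: x right, y down, z forward; pixel columns grow to the right and rows downward; lengths in m; the calibration is good to about 2 mm. The wrist camera is an equidistant fisheye: a pixel r from the principal point sees the ray r / f radians off the axis. A picture is of the moment at which its call begins: read the wrist's pose just before it. camera_info takes no time and is no camera call; for the wrist camera it gives the pose at the moment of the call.
- job.sign_off(): hands the job in; it is judged then, once.
The state is a dict: "t": time; "joints": joint angles; "dq": joint speeds; "joint_efforts": joint torques, N m; "tool_pos": TCP position; "ee_rot": TCP orientation; "contact_force": force on the tool from outside, world axes, zero at the start; "moment": the same for the moment, N m; "gripper_width": finger opening in m; "gripper_force": force on a finger pad.
Only numpy, scipy, OpenCV 4.12 (cv2) and the standard library are available. Lean on these libraries where they do the work, as an engineer would, in place of code of your own. Each camera call takes 0.05 s, during which the arm holds its last target. There are 200 camera calls.

## Working session

There is one attempt and no reset: what is moved stays moved. The work goes in short steps, Python scripts to look and compute and a tool call to move; the robot and the scene stay as the last step left them, time stands still between calls to the robot, and variables do not carry over. Pictures are saved under pics/ and viewed, at most 10 in all, crops included, and the job is handed in when it is done.

Besides the shell and the picture viewer there is one more tool, called after "Call:" by a JSON object that holds its "method" and its "body", one argument or row to a line. play_rows: Moves the arm, as the interface text tells. Its arguments: {"type":"object","properties":{"deltas":{"type":"array"},"force":{"type":"number"}},"required":["deltas"]}

```bash
mkdir -p pics; cat > h.py <<'E'
import numpy as np, cv2
from bench import r, optics, job
def grab(n,save=None):
    ci=optics.camera_info(n); im=optics.grab_frame(n)
    if save: cv2.imwrite('pics/'+save,im)
    return im,np.array(ci['camera_matrix']),np.array(ci['view'])
def ray(px,K,V,fish=False):
    d=np.array([(px[0]-K[0,2])/K[0,0],(px[1]-K[1,2])/K[1,1],1.])
    if fish:
        t=np.hypot(d[0],d[1]); s=np.sin(t)/t if t>1e-9 else 1; d=np.array([d[0]*s,d[1]*s,np.cos(t)])
    R=V[:3,:3]; return -R.T@V[:3,3], R.T@d
def plane(px,z,K,V,fish=False):
    o,d=ray(px,K,V,fish); return o+d*(z-o[2])/d[2]
def proj(p,K,V):
    c=V[:3,:3]@np.array(p)+V[:3,3]; q=K@c; return q[:2]/q[2]
E
python3 - <<'E'
from h import *
t,K,V=grab('top','top.png'); s,K2,V2=grab('scene','scene.png')
cv2.imwrite('pics/both.png',np.hstack([t,s])[:, :]) 
print(np.round(K,1),np.round(V,3),np.round(K2,1),np.round(V2,3)); print(r.get_obs())
E
```

```text
[[513.7   0.  281.5]
 [  0.  513.7 211.3]
 [  0.    0.    1. ]] [[-0.058 -0.998  0.006  0.1  ]
 [-0.974  0.055 -0.22   0.59 ]
 [ 0.219 -0.019 -0.976  1.462]
 [ 0.     0.     0.     1.   ]] [[386.7   0.  284.4]
 [  0.  386.7 212.7]
 [  0.    0.    1. ]] [[ 0.524  0.852 -0.013 -0.367]
 [ 0.656 -0.413 -0.631 -0.3  ]
 [-0.543  0.322 -0.776  1.283]
 [ 0.     0.     0.     1.   ]]
{'t': 0.1, 'joints': array([ 7.57428667e+01,  1.22219853e+01, -2.00256452e+00,  7.58317025e+01,
       -6.38832123e-04,  9.00003917e+01]), 'dq': array([-0.04028999,  0.01210209,  0.02767917, -0.05888464,  0.01560402,
        0.01989366]), 'joint_efforts': array([-2.54124483e-03, -6.87248397e+01,  4.87801480e+01,  1.23978476e-02,
       -2.14849051e-04, -2.19223620e-05]), 'tool_pos': array([0.12306791, 0.48431401, 0.23088005]), 'ee_rot': array([-1.79943748e+02,  6.39216430e-04,  1.65742476e+02]), 'contact_force': array([ 0.34164966, -0.0937937 ,  0.21819166]), 'moment': array([-0.01469848,  0.04560168,  0.01289786]), 'gripper_force': 0.0, 'gripper_width': 0.08530263223534329}
```

View pics/top.png

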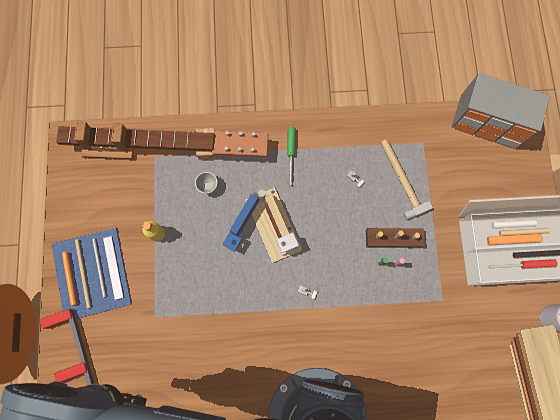

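View pics/scene.png

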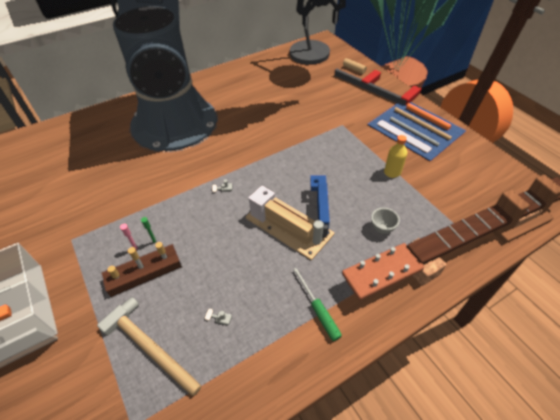

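Top view: jig at about (272,225), hinge post (262,193), fork (288,243), blue jaw (240,220), rack (396,237).
Pin candidates in the top view: brass heads at (380,234), (401,235) and (418,236); decoys are green at (383,262) and pink at (402,262). One close crop will check which pin is longest.

```bash
python3 - <<'E'
from h import *
t=cv2.imread('pics/top.png'); s=cv2.imread('pics/scene.png')
a=cv2.resize(t[175:275,215:315],None,fx=4,fy=4,interpolation=cv2.INTER_CUBIC)
b=cv2.resize(t[215:275,355:435],None,fx=4,fy=4,interpolation=cv2.INTER_CUBIC)
c=cv2.resize(s[215:300,95:190],None,fx=4,fy=4,interpolation=cv2.INTER_CUBIC)
o=np.zeros((600,800,3),np.uint8); o[:400,:400]=a; o[:240,400:720]=b; o[250:590,400:780]=c
cv2.imwrite('pics/c1.png',o)
E
```

```text
(no output)
```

View pics/c1.png

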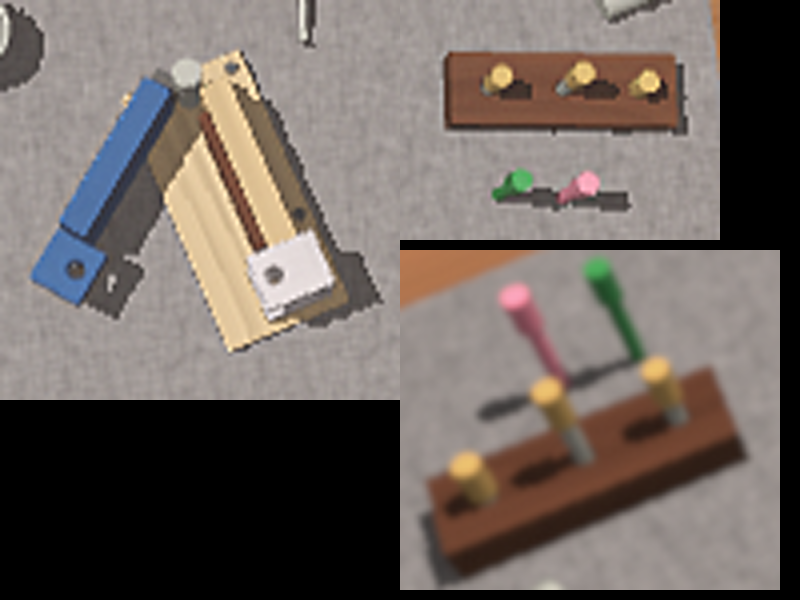

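Crop: the middle brass pin stands highest in both views, with its head top at top-view (400,233), so that is pin_long. The fork hole is at about (283,243), the tongue hole (234,242) and the hinge post (261,193).

```bash
python3 - <<'E'
from h import *
t,K,V=cv2.imread('pics/top.png'),*[np.array(optics.camera_info('top')[k]) for k in('camera_matrix','view')]
s,K2,V2=cv2.imread('pics/scene.png'),*[np.array(optics.camera_info('scene')[k]) for k in('camera_matrix','view')]
f=lambda c,x0,y0:(x0+(c[0]+.5)/4-.5,y0+(c[1]+.5)/4-.5)
P={}
for n,c,z,x0,y0 in [('hole',(273,273),.078,215,175),('jawhole',(76,268),.054,215,175),('post',(187,72),.08,215,175),
 ('mid',(103,74),.082,355,215),('long',(183,72),.100,355,215),('short',(250,77),.066,355,215)]:
    P[n]=plane(f(c,x0,y0),z,K,V); print(n,P[n].round(4))
for n,c,z in [('mid',(257,120),.082),('long',(148,133),.1),('short',(68,212),.066)]:
    print('scene',n,plane(f(c,95,215),z,K2,V2).round(4))
print('scene expected hole px',proj(P['hole'],K2,V2),'post',proj(P['post'],K2,V2))
d=lambda a,b:np.linalg.norm(P[a][:2]-P[b][:2])
print(d('hole','post'),d('jawhole','post'),d('mid','long'),d('long','short'))
a=lambda n:np.degrees(np.arctan2(*(P['post']-P[n])[[1,0]]))
print('jig yaw',a('hole'),'jaw',a('jawhole'))
# jig edges: blue mask
E
```

```text
hole [0.4974 0.0681 0.078 ]
jawhole [0.5133 0.2127 0.054 ]
post [0.6512 0.123  0.08  ]
mid [ 0.5093 -0.2172  0.082 ]
long [ 0.5044 -0.2711  0.1   ]
short [ 0.5036 -0.3286  0.066 ]
scene mid [ 0.511  -0.2142  0.082 ]
scene long [ 0.5018 -0.2683  0.1   ]
scene short [ 0.5014 -0.3244  0.066 ]
scene expected hole px [264.57559287 192.44814054] post [317.35903476 223.76578061]
0.16328262821419015 0.1645097091131432 0.05413672980033624 0.05751019646631684
jig yaw 19.639920226106486 jaw -33.046905176053286
```

```bash
python3 - <<'E'
from h import *
s=cv2.imread('pics/scene.png')
o=cv2.resize(s[165:265,235:345],None,fx=5,fy=5,interpolation=cv2.INTER_CUBIC)
cv2.imwrite('pics/c2.png',o)
E
```

```text
(no output)
```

View pics/c2.png

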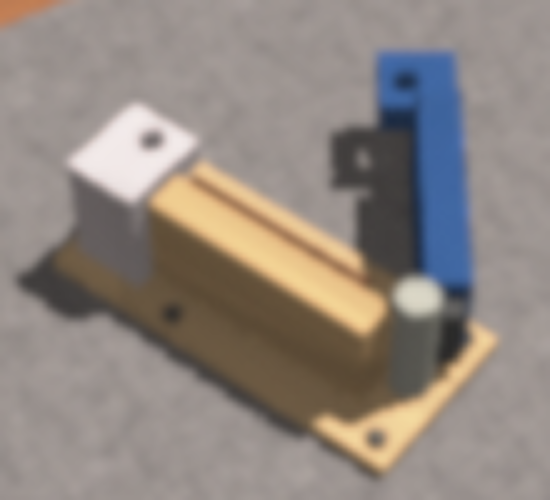

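Scene view: the fork hole is at about (265.4,192.8), against (264.6,192.4) predicted from the top view. Both hinge radii come out at 163–165 mm (165 expected), so the positions hold. Next I check the sense of wrist rotation and plan the push.

```bash
cat >> h.py <<'E'
from scipy.spatial.transform import Rotation as Ro
H=np.array([.6512,.123]); PSI=19.64
def rel(p,yaw,o=None):
    "delta row (shift, rotvec) to a tool-down pose from the present (measured) pose"
    o=o or r.get_obs(); R0=Ro.from_euler('xyz',o['ee_rot'],degrees=True)
    R1=Ro.from_euler('xyz',[180,0,yaw],degrees=True)
    return np.r_[R0.inv().apply(np.array(p)-o['tool_pos']),(R0.inv()*R1).as_rotvec()].round(4)
def rot(a):
    a=np.radians(a); return np.array([[np.cos(a),-np.sin(a)],[np.sin(a),np.cos(a)]])
def jigp(x,y): # jig frame -> world
    return H+rot(PSI)@np.array([x-.085,y])
def push(th,off): # th deg
    return H+rot(PSI-th)@np.array([-.125,.028+off])
E
python3 - <<'E'
from h import *
K,V=[np.array(optics.camera_info('top')[k]) for k in('camera_matrix','view')]
for n,px,z in [('glue',(152,230),.08),('tin',(207,184),.03),('sdtip',(292,185),.01),('green',(383,262),.1),('pink',(402,262),.1)]: print(n,plane(px,z,K,V).round(3))
p=push(52.7,.050); print(p, rel([*p,.20],146.9))
print(jigp(-.08,0),jigp(0,0))
E
```

```text
glue [0.557 0.447 0.08 ]
tin [0.701 0.29  0.03 ]
sdtip [0.689 0.028 0.01 ]
green [ 0.423 -0.212  0.1  ]
pink [ 0.42  -0.266  0.1  ]
[0.58898785 0.25656141] [-5.077e-01 -1.060e-01  3.100e-02 -1.000e-03  2.000e-04  3.289e-01]
[0.4957992  0.06754199] [0.57114504 0.09443072]
```

Call:
{"method": "play_rows", "body": {
  "deltas": [
    [0, 0, 0, -0.01, 0, 0, 0.1],
    [0, 0, 0, -0.02, 0, 0, 0.1]
  ],
  "force": 40
}}

```text
t: 0.3
tool_pos: [0.123, 0.4843, 0.2513]
ee_rot: [-179.9, 0.0, 159.9]
contact_force: [-0.6, 0.7, 0.0]
gripper_width: 0.0592
gripper_force: 0.0
```

```bash
python3 -c "
from h import *
o=r.get_obs();print(o['joints'],o['ee_rot'])
p=push(52.7,.05); print(p, rel([*p,.20],146.9))"
```

```text
[ 7.57462732e+01  1.20873948e+01  7.69495724e-01  7.87454024e+01
 -2.60209884e-04  9.58397266e+01] [-1.79937053e+02  6.69953738e-03  1.59906550e+02]
[0.58898785 0.25656141] [-5.158e-01 -5.370e-02  5.140e-02 -1.100e-03  2.000e-04  2.270e-01]
```

Call:
{"method": "play_rows", "body": {
  "deltas": [
    [0, -0.516, -0.054, 0.051, 0, 0, 0.227],
    [0, -0.516, -0.054, 0.051, 0, 0, 0.227],
    [0, -0.516, -0.054, 0.051, 0, 0, 0.227],
    [0, -0.516, -0.054, 0.051, 0, 0, 0.227],
    [0, -0.516, -0.054, 0.051, 0, 0, 0.227],
    [0, -0.516, -0.054, 0.051, 0, 0, 0.227],
    [0, -0.516, -0.054, 0.051, 0, 0, 0.227],
    [0, -0.516, -0.054, 0.051, 0, 0, 0.227],
    [0, -0.516, -0.054, 0.051, 0, 0, 0.227],
    [0, -0.516, -0.054, 0.051, 0, 0, 0.227],
    [0, -0.516, -0.054, 0.051, 0, 0, 0.227],
    [0, -0.516, -0.054, 0.051, 0, 0, 0.227],
    [0, -0.516, -0.054, 0.051, 0, 0, 0.227],
    [0, -0.516, -0.054, 0.051, 0, 0, 0.227],
    [0, -0.516, -0.054, 0.051, 0, 0, 0.227]
  ]
}}

```text
t: 1.8
tool_pos: [0.5889, 0.2582, 0.2009]
ee_rot: [180.0, 0.0, 147.1]
contact_force: [0.1, -0.6, -0.2]
gripper_width: -0.0001
gripper_force: 0.0
```

```bash
python3 - <<'E'
from h import *
p=push(52.7,.05); print(rel([*p,.058],146.9)); print(r.get_obs()['joints'])
im,K,V=grab('wrist','w1.png'); print(K.round(1),V.round(3))
# arc relative to the pose (p,z,146.9)
R0=Ro.from_euler('xyz',[180,0,146.9],degrees=True)
for th in [52.7,46,40,34,28,22,16,10,5,2,0,-2,-3]:
    q=push(th,.0145); R1=Ro.from_euler('xyz',[180,0,199.64-th],degrees=True)
    print(th,R0.inv().apply(np.r_[q-p,0]).round(3),(R0.inv()*R1).as_rotvec().round(3))
E
```

```text
[-0.001  -0.0014  0.1429  0.0004  0.0002  0.0038]
[2.36778171e+01 3.01731838e+01 1.95222497e+01 7.93218904e+01
 3.99335506e-03 5.65624646e+01]
[[325.2   0.  280. ]
 [  0.  325.2 213.1]
 [  0.    0.    1. ]] [[ 0.543  0.84   0.001 -0.536]
 [ 0.805 -0.521  0.283 -0.367]
 [ 0.238 -0.153 -0.959  0.25 ]
 [ 0.     0.     0.     1.   ]]
52.7 [-0.    -0.035 -0.   ] [-0.     0.    -0.001]
46 [ 0.004 -0.05  -0.   ] [ 0.     0.    -0.118]
40 [ 0.006 -0.064 -0.   ] [-0.     0.    -0.222]
34 [ 0.007 -0.078 -0.   ] [-0.     0.    -0.327]
28 [ 0.006 -0.092 -0.   ] [-0.     0.    -0.432]
22 [ 0.004 -0.105 -0.   ] [ 0.     0.    -0.537]
16 [ 0.001 -0.119 -0.   ] [-0.     0.    -0.641]
10 [-0.004 -0.132 -0.   ] [-0.     0.    -0.746]
5 [-0.01  -0.142 -0.   ] [-0.     0.    -0.833]
2 [-0.013 -0.148 -0.   ] [-0.     0.    -0.886]
0 [-0.016 -0.152 -0.   ] [ 0.    0.   -0.92]
-2 [-0.018 -0.155 -0.   ] [ 0.     0.    -0.955]
-3 [-0.02  -0.157 -0.   ] [ 0.     0.    -0.973]
```

View pics/w1.png

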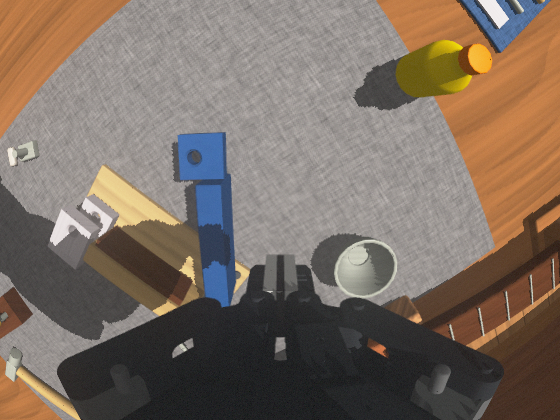

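Wrist view: the tongue hole is at (194,156) and the blue jaw runs parallel to the tool, with the closed fingers to its right. The bowl at (365,265) is clear, so I descend and push along the arc.

Call:
{"method": "play_rows", "body": {
  "deltas": [
    [0, -0.001, -0.001, 0.045, 0, 0, 0],
    [0, -0.001, -0.001, 0.09, 0, 0, 0],
    [0, -0.001, -0.001, 0.125, 0, 0, 0],
    [0, -0.001, -0.001, 0.143, 0, 0, 0],
    [0, -0.001, -0.001, 0.143, 0, 0, 0]
  ]
}}

```text
t: 2.35
tool_pos: [0.5878, 0.2558, 0.0549]
ee_rot: [-179.8, -0.1, 147.1]
contact_force: [-0.4, 0.2, -0.3]
gripper_width: 0.0002
gripper_force: 0.0
```

Call:
{"method": "play_rows", "body": {
  "deltas": [
    [0, 0, -0.015, 0, 0, 0, 0],
    [0, 0, -0.025, 0, 0, 0, 0],
    [0, 0, -0.035, 0, 0, 0, 0],
    [0, 0.002, -0.043, 0, 0, 0, -0.06],
    [0, 0.004, -0.05, 0, 0, 0, -0.118],
    [0, 0.005, -0.057, 0, 0, 0, -0.17],
    [0, 0.006, -0.064, 0, 0, 0, -0.222],
    [0, 0.007, -0.071, 0, 0, 0, -0.275],
    [0, 0.007, -0.078, 0, 0, 0, -0.327],
    [0, 0.007, -0.085, 0, 0, 0, -0.38],
    [0, 0.006, -0.092, 0, 0, 0, -0.432],
    [0, 0.005, -0.099, 0, 0, 0, -0.485],
    [0, 0.004, -0.105, 0, 0, 0, -0.537],
    [0, 0.003, -0.112, 0, 0, 0, -0.59],
    [0, 0.001, -0.119, 0, 0, 0, -0.641],
    [0, -0.001, -0.126, 0, 0, 0, -0.695],
    [0, -0.004, -0.132, 0, 0, 0, -0.746],
    [0, -0.007, -0.137, 0, 0, 0, -0.79],
    [0, -0.01, -0.142, 0, 0, 0, -0.833],
    [0, -0.01, -0.142, 0, 0, 0, -0.833]
  ]
}}

```text
t: 4.35
tool_pos: [0.521, 0.1311, 0.0581]
ee_rot: [180.0, 0.1, -165.2]
contact_force: [0.2, -0.3, 0.4]
gripper_width: 0.0
gripper_force: 0.0
```

```bash
python3 - <<'E'
from h import *
o=r.get_obs();print(o['contact_force'],rot(PSI).T@o['contact_force'][:2])
for off in (.0145,.010,.008): print(off,rel([*push(0,off),.058],199.64))
im,K,V=grab('top','t2.png')
cv2.imwrite('pics/t2c.png',cv2.resize(im[175:275,215:315],None,fx=5,fy=5,interpolation=cv2.INTER_CUBIC))
E
```

```text
[ 0.16362255 -0.29268088  0.40912554] [ 0.05573076 -0.33064863]
0.0145 [ 0.0044 -0.0093  0.0001  0.0001  0.001  -0.0853]
0.01 [ 0.004  -0.0138  0.0001  0.0001  0.001  -0.0853]
0.008 [ 0.0038 -0.0158  0.0001  0.0001  0.001  -0.0853]
```

View pics/t2c.png

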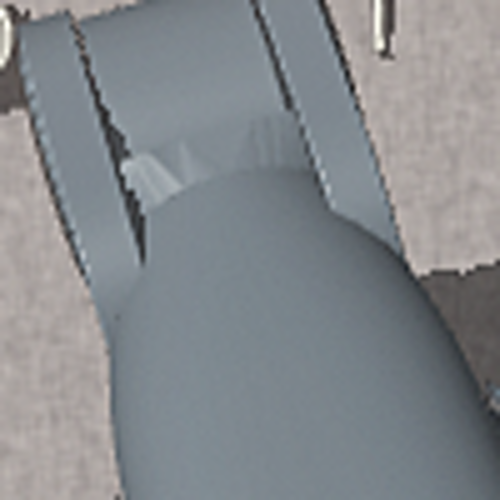

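The arm hides the jig from the top camera, so I push on in small steps and watch for the force of the hard stop.

Call:
{"method": "play_rows", "body": {
  "deltas": [
    [0, 0.002, -0.005, 0, 0, 0, -0.043],
    [0, 0.004, -0.009, 0, 0, 0, -0.085],
    [0, 0.004, -0.01, 0, 0, 0, -0.085]
  ]
}}

```text
t: 4.7
tool_pos: [0.5199, 0.121, 0.0578]
ee_rot: [180.0, 0.1, -160.4]
contact_force: [-0.8, 2.5, 0.7]
gripper_width: -0.0001
gripper_force: 1.1
```

Call:
{"method": "play_rows", "body": {
  "deltas": [
    [0, 0, -0.001, 0, 0, 0, 0],
    [0, 0, -0.002, 0, 0, 0, 0],
    [0, 0, -0.003, 0, 0, 0, 0]
  ]
}}

```text
t: 5.0
tool_pos: [0.5203, 0.1194, 0.0575]
ee_rot: [179.8, 0.0, -160.4]
contact_force: [-6.5, 15.5, 5.0]
gripper_width: -0.0
gripper_force: 8.5
```

```bash
python3 - <<'E'
from h import *
o=r.get_obs();print(rot(PSI).T@o['contact_force'][:2],o['tool_pos'],rot(PSI).T@(o['tool_pos'][:2]-H))
im,K,V=grab('scene','s3.png')
cv2.imwrite('pics/s3c.png',cv2.resize(im[165:265,225:345],None,fx=5,fy=5,interpolation=cv2.INTER_CUBIC))
E
```

```text
[-0.94282002 16.77850185] [0.52030931 0.11938574 0.05747594] [-0.12449066  0.04058956]
```

View pics/s3c.png

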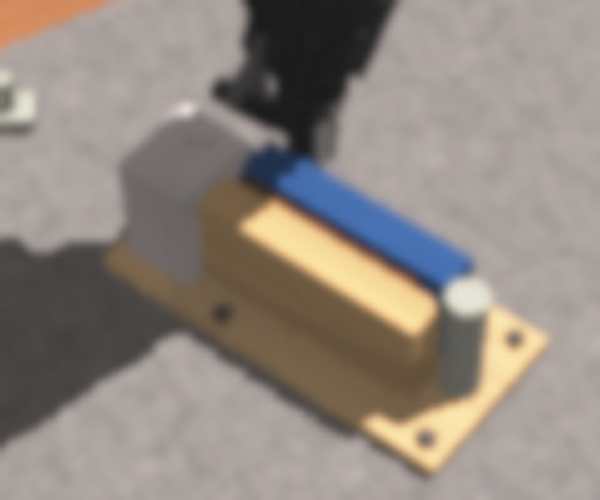

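Scene crop: the blue jaw lies parallel to the fixed jaw, shut, and the force jumped to about 17 N at the stop. I back off, lift over jaw_mid and check the hole with the wrist camera.

Call:
{"method": "play_rows", "body": {
  "deltas": [
    [0, 0, 0.015, 0, 0, 0, 0],
    [0, 0, 0.03, 0, 0, 0, 0],
    [0, 0, 0.03, -0.04, 0, 0, 0],
    [0, 0, 0.03, -0.09, 0, 0, 0],
    [0, -0.02, 0, -0.14, 0, 0, 0],
    [0, -0.04, -0.03, -0.15, 0, 0, 0],
    [0, -0.04, -0.04, -0.15, 0, 0, 0],
    [0, -0.04, -0.04, -0.15, 0, 0, 0]
  ]
}}

```text
t: 5.85
tool_pos: [0.5722, 0.0935, 0.207]
ee_rot: [-180.0, -0.0, -160.5]
contact_force: [0.1, -0.4, -1.0]
gripper_width: 0.0002
gripper_force: 0.0
```

```bash
python3 - <<'E'
from h import *
o=r.get_obs(); im,K,V=grab('wrist','w3.png'); print(K.tolist()==0,o['tool_pos'],o['ee_rot'])
c=V[:3,:3]@np.r_[jigp(-.08,0),.078]+V[:3,3]; t=np.arccos(c[2]/np.linalg.norm(c)); k=K[0,0]*t/np.hypot(*c[:2])
u=np.array([K[0,2]+c[0]*k,K[1,2]+c[1]*k]); print('expected hole px',u)
x,y=(u-[60,45]).astype(int); x=max(x,0);y=max(y,0);print(x,y)
cv2.imwrite('pics/w3c.png',cv2.resize(im[y:y+90,x:x+120],None,fx=6,fy=6,interpolation=cv2.INTER_CUBIC))
E
```

```text
False [0.57215903 0.09346017 0.20699636] [-1.79976902e+02 -7.74630623e-03 -1.60488404e+02]
expected hole px [281.40873109 111.14694964]
221 66
```

View pics/w3c.png

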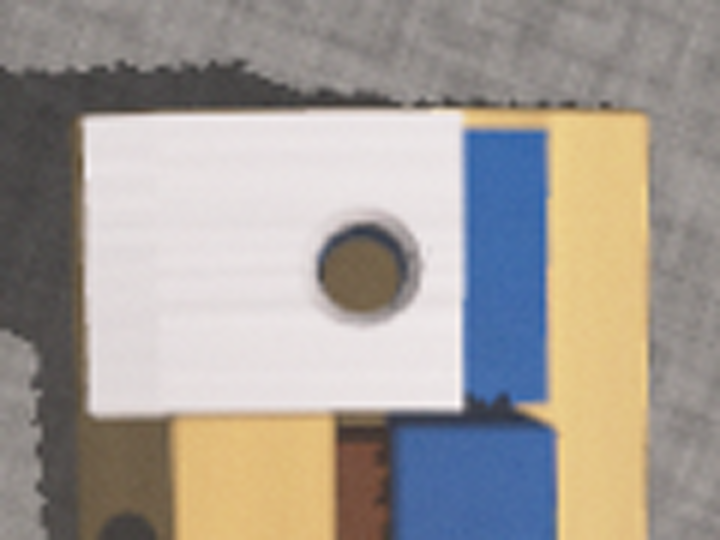

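Wrist crop: the fork hole is centred at about (367,266) in the crop, i.e. image (282.1,110.3), within 1 px of the prediction. The blue tongue hole lines up beneath it. Now I compute the refined hole and the move to a view of the pins.

```bash
python3 - <<'E'
from h import *
ci=optics.camera_info('wrist');K,V=np.array(ci['camera_matrix']),np.array(ci['view'])
print('hole wrist',plane((221+367.5/6-.5,66+266.5/6-.5),.078,K,V,True))
print(rel([.503,-.345,.22],90), r.get_obs()['joints'][5])
E
```

```text
hole wrist [0.49361391 0.06810101 0.078     ]
[ 2.1120e-01 -3.9100e-01 -1.3300e-02 -1.2000e-03 -1.0000e-03  1.9121e+00] -10.194726276470057
```

Call:
{"method": "play_rows", "body": {
  "deltas": [
    [0.5, 0.211, -0.396, -0.022, 0, 0, 1.912],
    [0.5, 0.211, -0.396, -0.022, 0, 0, 1.912],
    [0.5, 0.211, -0.396, -0.022, 0, 0, 1.912],
    [0.5, 0.211, -0.396, -0.022, 0, 0, 1.912],
    [0.5, 0.211, -0.396, -0.022, 0, 0, 1.912],
    [0.5, 0.211, -0.396, -0.022, 0, 0, 1.912],
    [0.5, 0.211, -0.396, -0.022, 0, 0, 1.912],
    [0.5, 0.211, -0.396, -0.022, 0, 0, 1.912],
    [0.5, 0.211, -0.396, -0.022, 0, 0, 1.912],
    [0.5, 0.211, -0.396, -0.022, 0, 0, 1.912],
    [0.5, 0.211, -0.396, -0.022, 0, 0, 1.912],
    [0.5, 0.211, -0.396, -0.022, 0, 0, 1.912],
    [0.5, 0.211, -0.396, -0.022, 0, 0, 1.912],
    [0.5, 0.211, -0.396, -0.022, 0, 0, 1.912],
    [0.5, 0.211, -0.396, -0.022, 0, 0, 1.912],
    [0.5, 0.211, -0.396, -0.022, 0, 0, 1.912],
    [0.5, 0.211, -0.396, -0.022, 0, 0, 1.912]
  ]
}}

```text
t: 7.6
tool_pos: [0.5059, -0.3497, 0.2292]
ee_rot: [-180.0, -0.0, 90.2]
contact_force: [-0.5, -0.7, -0.2]
gripper_width: 0.0427
gripper_force: 0.0
```

```bash
python3 - <<'E'
from h import *
o=r.get_obs(); im,K,V=grab('wrist','w4.png'); print(o['tool_pos'],o['ee_rot'],o['joints'])
for n,p in dict(long=[.503,-.2697,.1],mid=[.51,-.2157,.082],short=[.5025,-.3265,.066]).items():
    c=V[:3,:3]@np.array(p)+V[:3,3]; t=np.arccos(c[2]/np.linalg.norm(c)); k=K[0,0]*t/np.hypot(*c[:2])
    print(n,[K[0,2]+c[0]*k,K[1,2]+c[1]*k])
cv2.imwrite('pics/w4c.png',cv2.resize(im[0:260,160:400],None,fx=2.3,fy=2.3,interpolation=cv2.INTER_CUBIC))
E
```

```text
[ 0.50588428 -0.34968473  0.22922197] [-1.79990582e+02 -7.76015692e-03  9.01678855e+01] [-3.46540802e+01  2.64603058e+01  1.77377685e+01  8.12896253e+01
  9.92701034e-04  5.51780336e+01]
long [np.float64(278.42265847357567), np.float64(109.58174740666227)]
mid [np.float64(286.69016911808484), np.float64(50.855316672660564)]
short [np.float64(277.91079183365383), np.float64(170.64573238613147)]
```

View pics/w4c.png

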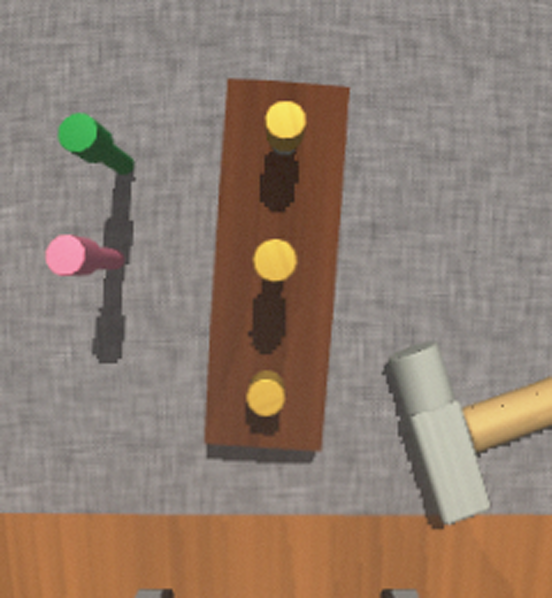

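Wrist crop: long pin head top at about (274,260), i.e. image (279,113); mid pin at the top (285,119), short at the bottom (266,397), decoys on the left at (78,133) and (66,255). Now I fit it exactly.

```bash
python3 - <<'E'
from h import *
im=cv2.imread('pics/w4.png'); ci=optics.camera_info('wrist');K,V=np.array(ci['camera_matrix']),np.array(ci['view'])
hsv=cv2.cvtColor(im,cv2.COLOR_BGR2HSV); m=cv2.inRange(hsv,(20,120,170),(32,255,255)); m[:, :240]=0; m[:,320:]=0;m[200:]=0
for c in cv2.findContours(m,0,2)[0]:
    if cv2.contourArea(c)<80: continue
    (x,y),rad=cv2.minEnclosingCircle(c)
    print((x,y),rad,[plane((x,y),z,K,V,True)[:2].round(4) for z in(.1,.082,.066)])
s=cv2.imread('pics/scene.png');K2,V2=[np.array(optics.camera_info('scene')[k]) for k in('camera_matrix','view')]
print('hole scene',plane((235+152.5/5-.5,165+139.5/5-.5),.078,K2,V2))
E
```

```text
(275.2251892089844, 172.02671813964844) 7.976562976837158 [array([ 0.5004, -0.3225]), array([ 0.5002, -0.3254]), array([ 0.5  , -0.328])]
(279.1633605957031, 112.72772216796875) 8.918977737426758 [array([ 0.5037, -0.2725]), array([ 0.5036, -0.2721]), array([ 0.5036, -0.2717])]
(283.7418212890625, 51.8725471496582) 8.349772453308105 [array([ 0.5073, -0.2206]), array([ 0.5075, -0.2168]), array([ 0.5077, -0.2134])]
hole scene [0.49785878 0.06913357 0.078     ]
```

Call:
{"method": "play_rows", "body": {
  "deltas": [
    [0.5, 0.04, -0.001, 0, 0, 0, 0],
    [0.5, 0.078, -0.002, 0, 0, 0, 0],
    [0.5, 0.078, -0.002, 0.02, 0, 0, 0],
    [0.5, 0.078, -0.002, 0.06, 0, 0, 0],
    [0.5, 0.078, -0.002, 0.1, 0, 0, 0],
    [0.5, 0.078, -0.002, 0.13, 0, 0, 0],
    [0.5, 0.078, -0.002, 0.145, 0, 0, 0],
    [0.5, 0.078, -0.002, 0.152, 0, 0, 0],
    [0.5, 0.078, -0.002, 0.152, 0, 0, 0],
    [0.5, 0.078, -0.002, 0.152, 0, 0, 0]
  ]
}}

```text
t: 8.65
tool_pos: [0.5043, -0.2723, 0.0783]
ee_rot: [179.9, 0.0, 90.1]
contact_force: [-0.2, -0.5, 0.9]
gripper_width: 0.0428
gripper_force: 0.0
```

Call:
{"method": "play_rows", "body": {
  "deltas": [
    [0.1, 0, 0, 0, 0, 0, 0],
    [0.1, 0, 0, 0, 0, 0, 0],
    [0.1, 0, 0, 0, 0, 0, 0],
    [0.1, 0, 0, 0, 0, 0, 0],
    [0.1, 0, 0, 0, 0, 0, 0]
  ],
  "force": 40
}}

```text
t: 9.15
tool_pos: [0.5043, -0.2724, 0.0782]
ee_rot: [179.9, 0.0, 90.1]
contact_force: [-0.4, 0.6, 6.9]
gripper_width: 0.0142
gripper_force: 38.9
```

Call:
{"method": "play_rows", "body": {
  "deltas": [
    [0.1, 0, 0, -0.015, 0, 0, 0],
    [0.1, 0, 0, -0.03, 0, 0, 0],
    [0.1, 0, 0, -0.06, 0, 0, 0],
    [0.1, 0, 0, -0.1, 0, 0, 0],
    [0.1, 0, 0, -0.122, 0, 0, 0],
    [0.1, 0.04, -0.001, -0.122, 0, 0, 0],
    [0.1, 0.08, -0.002, -0.122, 0, 0, 0],
    [0.1, 0.12, -0.003, -0.122, 0, 0, 0],
    [0.1, 0.16, -0.004, -0.122, 0, 0, 0],
    [0.1, 0.2, -0.005, -0.122, 0, 0, 0],
    [0.1, 0.24, -0.006, -0.122, 0, 0, 0],
    [0.1, 0.28, -0.007, -0.122, 0, 0, 0],
    [0.1, 0.31, -0.008, -0.122, 0, 0, 0],
    [0.1, 0.33, -0.008, -0.122, 0, 0, 0],
    [0.1, 0.341, -0.008, -0.115, 0, 0, 0],
    [0.1, 0.341, -0.008, -0.1, 0, 0, 0],
    [0.1, 0.341, -0.008, -0.09, 0, 0, 0],
    [0.1, 0.341, -0.008, -0.09, 0, 0, 0]
  ]
}}

```text
t: 10.95
tool_pos: [0.4945, 0.0683, 0.1658]
ee_rot: [-179.9, 0.0, 90.0]
contact_force: [0.2, -0.0, -1.9]
gripper_width: 0.0145
gripper_force: 39.3
```

```bash
python3 - <<'E'
from h import *
o=r.get_obs(); print(o['tool_pos'],o['gripper_width'],o['contact_force'])
w,K,V=grab('wrist','w5.png'); s,K2,V2=grab('scene','s5.png')
tcp=o['tool_pos']
print('tip scene px expected',proj(tcp-[0,0,.072],K2,V2),'hole',proj([.4965,.0685,.078],K2,V2))
a=cv2.resize(s[135:225,215:315],None,fx=4,fy=4,interpolation=cv2.INTER_CUBIC)
b=cv2.resize(w[210:400,180:380],None,fx=2,fy=2,interpolation=cv2.INTER_CUBIC)
o=np.zeros((400,800,3),np.uint8); o[:360,:400]=a; o[:380,400:]=b; cv2.imwrite('pics/c5.png',o)
E
```

```text
[0.49454407 0.06831288 0.16580819] 0.01449490031791528 [ 0.2245933  -0.02734172 -1.92467884]
tip scene px expected [263.72215068 187.43414347] hole [264.5143641  192.16130052]
```

View pics/c5.png

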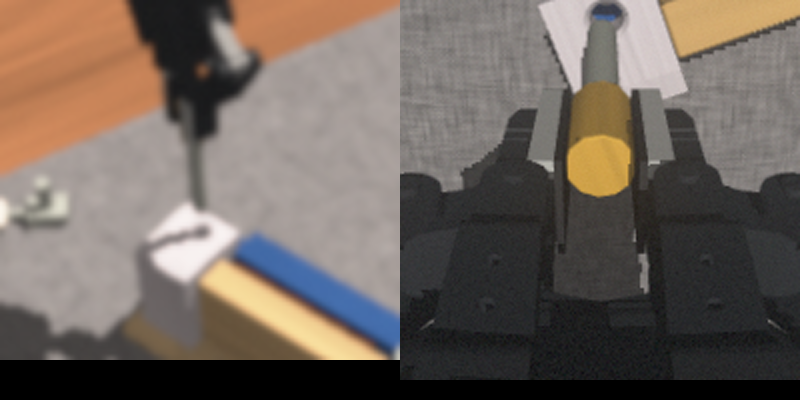

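Crop: the brass head is centred between the pads and the shaft is upright. Its tip is at (200,207) in the scene half, just above the hole at (205,232); in the wrist half the shaft points at the hole (606,14). I compare tip and hole in numbers.

```bash
python3 - <<'E'
from h import *
ci=optics.camera_info('wrist');K,V=np.array(ci['camera_matrix']),np.array(ci['view'])
g=lambda x,y:(180+(x-400+.5)/2-.5,210+(y+.5)/2-.5)
print('hole',plane(g(606,14),.078,K,V,True),'tip',plane(g(603,26),.094,K,V,True), 'head',plane(g(600,165),.188,K,V,True))
C=-V[:3,:3].T@V[:3,3]; print('cam',C)
w=cv2.imread('pics/w5.png'); 
g=cv2.cvtColor(w,cv2.COLOR_BGR2GRAY); 
for y in range(204,236,2): print(y,' '.join('%3d'%v for v in g[y,266:300]))
E
```

```text
hole [0.49606699 0.06839346 0.078     ] tip [0.49488324 0.06890201 0.094     ] head [0.4938836  0.06796093 0.188     ]
cam [0.49394161 0.1396046  0.31042237]
204 136 134 133 143 149 151 171 185 200 209 205 202 203 208 208 206 203 201 200 204 207 211 213 211 211 205 206 207 208 208 205 204 210 211
206 171 179 192 201 204 205 209 204 206 209 209 205 202 206 207 209 205 203 199 198 204 207 211 210 210 208 208 208 208 205 206 207 207 210
208 205 204 204 200 201 204 205 205 203 207 208 209 205 201 202 198 193 189 186 184 196 203 210 212 213 209 206 207 207 206 206 206 206 207
210 207 206 202 202 201 200 205 206 205 205 200 188 168 145 126 121 122 122 122 125 126 132 152 181 203 210 211 207 207 204 206 206 205 205
212 207 203 206 204 202 200 202 207 195 168 146 127 101  74  74  83  87  86  84  77  68  81 107 128 144 178 203 208 209 208 207 206 204 204
214 207 203 205 204 203 201 197 183 159 140 106  69  61  59  59  66  63  63  65  64  63  65  63  77 110 134 155 189 210 206 206 208 205 206
216 208 206 207 205 204 201 183 160 143 112  72  65  65  63  63  63  65  62  65  66  65  62  66  67  7
[... 597 characters left out ...]

226 204 206 207 209 206 205 203 159  97 105 110 115 118 117 120 122 119 118 118 117 108 113 166 199 195 188 193 198 204 208 210 209 206 208
228 204 204 206 207 206 205 205 161  95 106 111 112 117 118 120 118 118 118 121 117 111 103 165 201 199 201 198 197 201 205 210 208 208 207
230 203 205 206 207 208 205 199 151 100 104 111 114 118 121 122 123 120 117 117 115 110 103 168 206 207 206 201 198 199 202 207 209 209 204
232 204 204 205 208 207 206 188 140 100 110 113 116 117 119 124 119 123 119 118 114 111 104 144 187 206 205 203 200 198 198 204 207 210 207
234 204 203 204 205 207 162  99  92 102 107 112 116 121 119 120 121 122 117 118 116 113 105 145 187 203 205 203 203 200 197 198 205 208 209
```

Call:
{"method": "play_rows", "body": {
  "deltas": [
    [0.1, -0.001, 0.002, 0, 0, 0, 0],
    [0.1, -0.001, 0.002, 0.006, 0, 0, 0],
    [0.1, -0.001, 0.002, 0.012, 0, 0, 0],
    [0.1, -0.001, 0.002, 0.018, 0, 0, 0],
    [0.1, -0.001, 0.002, 0.022, 0, 0, 0],
    [0.1, -0.001, 0.002, 0.025, 0, 0, 0],
    [0.1, -0.001, 0.002, 0.025, 0, 0, 0]
  ]
}}

```text
t: 11.75
tool_pos: [0.4972, 0.0679, 0.1419]
ee_rot: [-180.0, 0.0, 90.1]
contact_force: [-0.6, 0.1, -0.7]
gripper_width: 0.0145
gripper_force: 39.3
```

```bash
python3 -c "
from h import *
o=r.get_obs();print(o['tool_pos'],o['contact_force'],o['moment'],o['gripper_width'])"
```

```text
[0.49717075 0.06792987 0.14185533] [-0.59143106  0.07935827 -0.67341533] [ 0.01898343 -0.02638967  0.02465201] 0.014468087686428176
```

The tip is at about 70 mm height with no contact force, so it is inside the fork hole. I go on down.

Call:
{"method": "play_rows", "body": {
  "deltas": [
    [0.1, 0, 0, 0.006, 0, 0, 0],
    [0.1, 0, 0, 0.012, 0, 0, 0],
    [0.1, 0, 0, 0.018, 0, 0, 0],
    [0.1, 0, 0, 0.024, 0, 0, 0],
    [0.1, 0, 0, 0.028, 0, 0, 0],
    [0.1, 0, 0, 0.028, 0, 0, 0]
  ]
}}

```text
t: 12.35
tool_pos: [0.4971, 0.0679, 0.1136]
ee_rot: [-179.9, 0.0, 90.1]
contact_force: [-0.1, 0.2, -1.3]
gripper_width: 0.0143
gripper_force: 39.2
```

Call:
{"method": "play_rows", "body": {
  "deltas": [
    [0.1, 0, 0, 0.006, 0, 0, 0],
    [0.1, 0, 0, 0.012, 0, 0, 0],
    [0.1, 0, 0, 0.018, 0, 0, 0],
    [0.1, 0, 0, 0.023, 0, 0, 0],
    [0.1, 0, 0, 0.025, 0, 0, 0],
    [0.1, 0, 0, 0.025, 0, 0, 0]
  ]
}}

```text
t: 12.95
tool_pos: [0.4973, 0.068, 0.089]
ee_rot: [-180.0, -0.0, 90.1]
contact_force: [-0.4, -0.5, -0.1]
gripper_width: 0.0146
gripper_force: 39.2
```

Call:
{"method": "play_rows", "body": {
  "deltas": [
    [0.1, 0, 0, 0.001, 0, 0, 0],
    [0.1, 0, 0, 0.002, 0, 0, 0],
    [0.1, 0, 0, 0.003, 0, 0, 0],
    [0.1, 0, 0, 0.004, 0, 0, 0],
    [0.1, 0, 0, 0.004, 0, 0, 0]
  ]
}}

```text
t: 13.45
tool_pos: [0.4977, 0.0679, 0.0861]
ee_rot: [179.9, -0.0, 90.1]
contact_force: [-6.0, -1.8, 13.7]
gripper_width: 0.0145
gripper_force: 40.9
```

Head seated: TCP z is 86 mm as predicted, with 14 N up. I release, lift, turn and go over jaw_mid.

Call:
{"method": "play_rows", "body": {
  "deltas": [
    [0.5, 0, 0, 0, 0, 0, 0],
    [0.5, 0, 0, 0, 0, 0, 0],
    [0.5, 0, 0, 0, 0, 0, 0],
    [0.5, 0, 0, -0.01, 0, 0, 0],
    [0.5, 0, 0, -0.03, 0, 0, 0],
    [0.5, 0, 0, -0.06, 0, 0, 0],
    [0.5, 0, 0, -0.1, 0, 0, 0],
    [0.5, 0, 0, -0.12, 0, 0, 0],
    [0.5, 0, 0, -0.12, 0, 0, 0]
  ]
}}

```text
t: 14.35
tool_pos: [0.4989, 0.0682, 0.2089]
ee_rot: [179.7, -0.0, 90.1]
contact_force: [0.5, 0.5, -0.5]
gripper_width: 0.0429
gripper_force: 0.0
```

```bash
python3 -c "
from h import *
p=jigp(0,0)+[.0005,0]; print(p,rel([*p,.2],199.64))
im,K,V=grab('wrist','w6.png')
hsv=cv2.cvtColor(im,cv2.COLOR_BGR2HSV); m=cv2.inRange(hsv,(18,150,150),(32,255,255))
for c in cv2.findContours(m,0,2)[0]:
  if cv2.contourArea(c)>80:
    (x,y),q=cv2.minEnclosingCircle(c); print(x,y,q,plane((x,y),.108,K,V,True))
"
```

```text
[0.57164504 0.09443072] [ 0.0262  0.0727  0.0093  0.0041  0.0044 -1.9125]
277.6015319824219 212.25634765625 9.007766723632812 [0.4962649  0.06836569 0.108     ]
```

The pin head is at (0.496, 0.068), seated in the hole and not lifted with the gripper.

Call:
{"method": "play_rows", "body": {
  "deltas": [
    [1, 0.026, 0.073, 0.009, 0, 0, -1.9125],
    [1, 0.026, 0.073, 0.009, 0, 0, -1.9125],
    [1, 0.026, 0.073, 0.009, 0, 0, -1.9125],
    [1, 0.026, 0.073, 0.009, 0, 0, -1.9125],
    [1, 0.026, 0.073, 0.009, 0, 0, -1.9125],
    [1, 0.026, 0.073, 0.009, 0, 0, -1.9125],
    [1, 0.026, 0.073, 0.009, 0, 0, -1.9125],
    [1, 0.026, 0.073, 0.009, 0, 0, -1.9125],
    [1, 0.026, 0.073, 0.009, 0, 0, -1.9125],
    [1, 0.026, 0.073, 0.009, 0, 0, -1.9125],
    [1, 0.026, 0.073, 0.009, 0, 0, -1.9125],
    [1, 0.026, 0.073, 0.009, 0, 0, -1.9125],
    [1, 0.026, 0.073, 0.009, 0, 0, -1.9125],
    [1, 0.026, 0.073, 0.009, 0, 0, -1.9125],
    [1, 0.026, 0.073, 0.009, 0, 0, -1.9125],
    [1, 0.026, 0.073, 0.009, 0, 0, -1.9125]
  ]
}}

```text
t: 16.0
tool_pos: [0.5702, 0.094, 0.196]
ee_rot: [180.0, -0.0, -160.5]
contact_force: [-0.5, 0.4, -0.0]
gripper_width: 0.0855
gripper_force: 0.0
```

```bash
python3 -c "
from h import *
p=jigp(0,0)+[.0005,0]; print(rel([*p,.04],199.64), r.get_obs()['joints'])
im,K,V=grab('wrist','w7.png')
hsv=cv2.cvtColor(im,cv2.COLOR_BGR2HSV); m=cv2.inRange(hsv,(100,130,60),(125,255,255))
c=max(cv2.findContours(m,0,2)[0],key=cv2.contourArea).reshape(-1,2)
print(cv2.boundingRect(c))
for y in range(130,220,15):
  xs=np.where(m[y])[0]
  if len(xs): print(y,[(rot(PSI).T@(plane((x,y),.07,K,V,True)[:2]-H)).round(4) for x in(xs.min()-.5,xs.max()+.5)])
"
```

```text
[-1.60e-03 -1.00e-04  1.56e-01  1.00e-04 -5.00e-04 -2.80e-03] [ 9.35920315e+00  2.19796109e+01  6.22863209e+00  7.42789230e+01
 -9.79906135e-04 -1.01183856e+01]
(286, 140, 27, 138)
130 [array([-0.1511,  0.0152]), array([-0.1512,  0.0251])]
145 [array([-0.1386,  0.0054]), array([-0.1387,  0.0269])]
160 [array([-0.126 ,  0.0054]), array([-0.1261,  0.0271])]
175 [array([-0.1133,  0.0054]), array([-0.1134,  0.0273])]
190 [array([-0.1004,  0.0054]), array([-0.1004,  0.0275])]
205 [array([-0.0873,  0.0055]), array([-0.0873,  0.027 ])]
```

The wrist view shows the blue jaw parallel at y = 5 to 27 mm, so it is shut. I descend and squeeze.

Call:
{"method": "play_rows", "body": {
  "deltas": [
    [1, -0.001, 0, 0.04, 0, 0, 0],
    [1, -0.001, 0, 0.08, 0, 0, 0],
    [1, -0.001, 0, 0.105, 0, 0, 0],
    [1, -0.001, 0, 0.12, 0, 0, 0],
    [1, -0.001, 0, 0.135, 0, 0, 0],
    [1, -0.001, 0, 0.148, 0, 0, 0],
    [1, -0.001, 0, 0.156, 0, 0, 0],
    [1, -0.001, 0, 0.156, 0, 0, 0]
  ]
}}

```text
t: 16.85
tool_pos: [0.5708, 0.0942, 0.0394]
ee_rot: [180.0, -0.1, -160.4]
contact_force: [0.2, -0.3, -0.2]
gripper_width: 0.0854
gripper_force: 0.0
```

Call:
{"method": "play_rows", "body": {
  "deltas": [
    [0.4, 0, 0, 0, 0, 0, 0],
    [0.4, 0, 0, 0, 0, 0, 0],
    [0.4, 0, 0, 0, 0, 0, 0],
    [0.4, 0, 0, 0, 0, 0, 0],
    [0.4, 0, 0, 0, 0, 0, 0],
    [0.4, 0, 0, 0, 0, 0, 0]
  ],
  "force": 70
}}

```text
t: 17.45
tool_pos: [0.5719, 0.0945, 0.0414]
ee_rot: [180.0, 0.1, -160.4]
contact_force: [-2.8, -0.9, 7.6]
gripper_width: 0.0542
gripper_force: 75.5
```

```bash
python3 -c "
from h import *
im,K,V=grab('wrist','w8.png')
hsv=cv2.cvtColor(im,cv2.COLOR_BGR2HSV); m=cv2.inRange(hsv,(18,150,150),(32,255,255))
for c in cv2.findContours(m,0,2)[0]:
  if cv2.contourArea(c)>80:
    (x,y),q=cv2.minEnclosingCircle(c); print(x,y,q,plane((x,y),.108,K,V,True))
t,K,V=grab('top','t8.png'); a=cv2.imread('pics/top.png')
d=cv2.absdiff(t,a).max(2)>60; print('rack-area change',d[215:275,355:360+80].sum(),'tools',d[130:215,270:440].sum(), d[160:245,130:215].sum(), d[280:300,295:320].sum())
o=r.get_obs(); print(o['gripper_force'],o['contact_force'],o['t'])
"
```

```text
281.6140441894531 91.73245239257812 33.156307220458984 [0.49627489 0.06785434 0.108     ]
rack-area change 1705 tools 1081 0 99
75.54753184318542 [-2.32260456 -0.63204952  7.27544847] 17.55
```

The pin is still in place. The rack area shows changes, probably the arm or its shadow, so I check the items there by colour.

```bash
python3 -c "
from h import *
for f in('top','t8'):
  im=cv2.imread('pics/%s.png'%f); hsv=cv2.cvtColor(im,cv2.COLOR_BGR2HSV); print(f,'mean V',hsv[215:275,355:440,2].mean().round(1))
  for n,lo,hi in[('brass',(17,110,70),(32,255,255)),('green',(50,120,40),(85,255,255)),('pink',(165,60,80),(179,255,255)),('rackwood',(0,90,20),(14,255,140))]:
    m=cv2.inRange(hsv,lo,hi); mm=np.zeros_like(m); mm[215:275,355:440]=m[215:275,355:440]
    print(n,[tuple(np.mean(c.reshape(-1,2),0).round(0)) for c in cv2.findContours(mm,0,2)[0] if len(c)>5])
d=cv2.absdiff(cv2.imread('pics/top.png'),cv2.imread('pics/t8.png')).max(2)>60
ys,xs=np.where(d[130:275,270:440]);print(xs.min()+270,xs.max()+270,ys.min()+130,ys.max()+130)
for y in range(130,276,12): print(y,''.join('#' if d[y:y+12,x:x+6].mean()>.3 else '.' for x in range(270,440,6)))
"
```

```text
top mean V 150.1
brass [(np.float64(416.0), np.float64(236.0)), (np.float64(379.0), np.float64(234.0)), (np.float64(400.0), np.float64(234.0))]
green [(np.float64(383.0), np.float64(261.0))]
pink [(np.float64(399.0), np.float64(262.0))]
rackwood [(np.float64(396.0), np.float64(240.0))]
t8 mean V 131.8
brass [(np.float64(416.0), np.float64(235.0)), (np.float64(379.0), np.float64(234.0))]
green [(np.float64(386.0), np.float64(259.0))]
pink [(np.float64(399.0), np.float64(261.0))]
rackwood [(np.float64(419.0), np.float64(236.0)), (np.float64(389.0), np.float64(238.0))]
270 409 145 274
130 .............................
142 ..#..........................
154 #..#.........................
166 ...#.........................
178 ...#.........................
190 ##..#........................
202 ###..##..########............
214 ####..#############..........
226 #####..#########..#...#......
238 ######..########.............
250 ###.....#############........
262 .........#############.......
274 ..........##..##########.....
```

The change is only the arm's shadow. Both short pins, the decoys and the tools have not moved.

```bash
python3 -c "
from bench import job
print(job.sign_off())"
```

```text
the job is handed in; nothing more can be done
None
```

I shut the blue jaw, seated the longest pin with its head on the jig, and handed the job in with the gripper squeezing both jaws at about 75 N (17.6 s on the robot clock); the two shorter pins are still in the rack and I found no sign that anything else moved.

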